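# Queue the pressure gauges by size on the sloped calibration stand

## Robot

A 6-joint arm with a two-finger parallel gripper is mounted at the origin on the work surface. World frame = base frame: x ahead of the robot, y to its left, z up, the work surface at z = 0. Lengths are in m, angles in degrees, forces in N, time in s.
With the tool pointing down it reaches from about 0.35 to 1 m from the base axis. Payload 7.1 kg.
Tool frame: the origin (TCP) lies at the centre of the arm's flange, where the gripper is bolted on; the fingertips stand 173 mm ahead of it and the grasp point (between the pads) lies 155 mm ahead of it; z points along the fingers, y is the line along which they close (so a half turn about z gives the same grasp; the last joint's range is limited). The gripper opens to 85 mm and grips with 20 to 120 N. Pads are 22 mm wide; open, the fingers measure 114 mm over their backs; the gripper's body (76 mm by 85 mm) begins 54 mm behind the grasp point. The pads swing forward as they close: fully open they stand 13 mm farther back than shut.
Start: joints at [-73.224, 24.242, 93.386, -0, 62.372, -1.089], TCP at [0.192, -0.595, 0.405] pointing down, gripper open.
Joint ranges: [-172.04, 172.04], [-51.8, 120.97], [4.93, 147.93], [-75.15, 255.16], [6.16, 154.13], [-145.62, 145.62]. Speed limits (degrees/s): [136.94, 136.94, 172.46, 180, 180, 180].

## Interface

Orientations are given as a 3x3 rotation matrix whose columns are the frame's x, y, z axes.
In Python, from station import arm, cams, look_for, place_of gives the robot as it stands. The module is installed in compiled form; this text tells all that it offers. Calls block until the motion is done:
- arm.goto(position, orientation): joint-space move of the TCP to a pose.
- arm.move_l(position, feed=0.15, ori=None, f_stop=None): straight line of the TCP; ori=None keeps the orientation; feed is the mean speed in m/s. With f_stop (N) it stops when the force on the tool has changed by that much, and returns True; else False.
- arm.move_j(angles): joint-space move.
- arm.move_gripper(opening, force=None): finger opening in m; force is the grip in N (None keeps the last); returns when the fingers have stopped.
- arm.pause(seconds).
- arm.ik(position, orientation): joint angles nearest the present ones, or None.
- cams.camera(name): name is "scene" or "top" or "wrist"; returns the picture (480x640x3 uint8, blue, green, red); there is no depth.
- cams.calibration(name): a dict with "K" (3x3 intrinsics, pixels), "D" ([k1, k2, p1, p2, k3] as OpenCV has them; the pictures are not rectified), "origin" and "rotation" of the camera in the world. Camera axes: x right, y down, z forward; pixel columns grow to the right and rows downward; lengths in m; the calibration is good to about 2 mm. A picture is of the moment at which its call begins: read the wrist's pose just before it. calibration takes no time and is no camera call; for the wrist camera it gives the pose at the moment of the call.
A pose or a line that the arm cannot do raises arm.IKError and nothing moves.
- arm.hand_in(): hands the job in; it is judged then, once.
Trained networks look in the newest picture that a camera, given by its name, has taken for a name from the list of things; names that differ only in an ending like _2 or _b are one class to them, and where a whole thing is asked for, a point or a joint stands for the part that bears it (a point fixed in the world has none). Each returns a list of dicts, best first, with "p" (0 to 1); they miss things now and then, are a little off and sometimes report something else, mostly with a low value. They report only what shows in the picture. A call takes as long as a camera call.
- look_for(name, camera): "extent" ([left, top, right, bottom] in pixels, round what is visible of it).
- place_of(name, camera): "centre" ([column, row] in pixels: a listed point, or the origin of a listed thing).
Readings, each from a call of its own:
- arm.current_t(): time.
- arm.current_joint_pos(): joint angles.
- arm.current_qd(): joint speeds.
- arm.current_joint_efforts(): joint torques, N m.
- arm.current_tool_pos(): TCP position.
- arm.current_tool_rot(): TCP orientation.
- arm.current_contact_force(): force on the tool from outside, world axes, zero at the start.
- arm.current_ft_torque(): the same for the moment, N m.
- arm.current_gripper_width(): finger opening in m.
- arm.current_gripper_force(): force on a finger pad.
Only numpy, scipy, OpenCV 4.12 (cv2) and the standard library are available. Lean on these libraries where they do the work, as an engineer would, in place of code of your own. Each camera call takes 0.05 s, during which the arm holds its last target. There are 200 camera calls.

## Task

Line up the four pressure gauges for calibration on the sloped white stand, one in the middle of each lane, in order of size from the largest in the lane nearest the calibration pump (the one with the big dial) down to the smallest at the far end. Each must lie flat with its dial up and its threaded stem pointing up the slope, and have slid down until its round case rests against the stop. Leave the tape roll, the brass tee and the sealant bottle where they are.

Things in the scene. Friction and masses are not known exactly. Their poses are not given: they have to be found in the camera images.
- gauge63_center (a point): the largest of four pressure gauges: a round stainless-steel case 66 mm across and 32 mm thick, lying on its back with the white dial up; a brass stem with a threaded end, 14 mm wide, sticks out 28 mm from the side of the case, its axis 15 mm above the back. The point is the centre of the case, 16 mm above its back; x axis: from the case along the stem; z axis: out of the dial.
- gauge50_center (a point): the second largest of four pressure gauges: a round stainless-steel case 52 mm across and 29 mm thick, lying on its back with the white dial up; a brass stem with a threaded end, 12 mm wide, sticks out 24 mm from the side of the case, its axis 13 mm above the back. The point is the centre of the case, 14 mm above its back; x axis: from the case along the stem; z axis: out of the dial.
- gauge40_center (a point): the second smallest of four pressure gauges: a round stainless-steel case 41 mm across and 26 mm thick, lying on its back with the white dial up; a brass stem with a threaded end, 10 mm wide, sticks out 20 mm from the side of the case, its axis 12 mm above the back. The point is the centre of the case, 13 mm above its back; x axis: from the case along the stem; z axis: out of the dial.
- gauge27_center (a point): the smallest of four pressure gauges: a round stainless-steel case 28 mm across and 20 mm thick, lying on its back with the white dial up; a brass stem with a threaded end, 9 mm wide, sticks out 16 mm from the side of the case, its axis 9 mm above the back. The point is the centre of the case, 10 mm above its back; x axis: from the case along the stem; z axis: out of the dial.
- deck: white slick deck of the gauge stand, 430 x 150 mm, sloping 22 deg down towards the robot to a stop 12 mm high, 6 mm thick; gauges slide down it. Origin on its surface at the stop's inner face, mid-length, 22 mm above the bench; x up the slope, y along the stop, z out of the deck. Black lines bound four lanes 100 mm wide, middles (ticks on the stop) at y = -150, -50, 50, 150 mm.
- pump: the calibration pump, fixed beside the deck's +y or -y end: grey base 200 x 115 mm, star handle with four black knobs, 100 mm reference dial tilted upwards, 200 mm high; origin under the middle of the base. A plain grey box-shaped bench supply, 90 mm high, stands at the other end.
- tape_roll_center (a point): bystander: a black roll of tape, 52 mm across and 18 mm high with a 34 mm hole, lying flat on the bench; point at its centre. Must not be moved.
- brass_tee_center (a point): bystander: a brass tee fitting, 48 x 35 mm and 22 mm high, on the bench; point at the middle of its block, 11 mm up. Must not be moved.
- sealant_center (a point): bystander: a small sealant bottle, 38 mm across and 68 mm high, standing on the bench; point half-way up. Must not be moved.

How it is judged:
By the outcome, as a careful person would: the job done as asked, in the order asked, and still so for the second after the job is handed in, with the robot touching nothing.
It also fails if it takes over 104 s, if anything falls off the work surface, if the arm or the gripper's body presses on something with over 40 N, if the wrist force passes 120 N, or if a joint passes its speed limit or range.

## Working session

There is one attempt and no reset: what is moved stays moved. The work goes in short steps, each a Python script; the robot and the scene stay as the last script left them, time stands still between calls to the robot, and variables do not carry over. Pictures are saved under pics/ and viewed, at most 14 in all, crops included, and the job is handed in when it is done.

```bash
mkdir -p pics; python3 - <<'E'
from station import arm,cams,look_for,place_of
import cv2,numpy as np
for c in ["scene","top"]:
    im=cams.camera(c); cv2.imwrite(f"pics/{c}0.png",im)
    k=cams.calibration(c); print(c,k["origin"],np.round(k["rotation"],3).tolist(),np.round(k["K"],1).tolist())
    for n in ["gauge63_center","gauge50_center","gauge40_center","gauge27_center","deck","pump","tape_roll_center","brass_tee_center","sealant_center"]:
        print(n,[(np.round(d["centre"],1).tolist(),round(d["p"],2)) for d in place_of(n,c)[:3]])
print(arm.current_t(),np.round(arm.current_tool_rot(),3).tolist())
E
```

```text
scene [ 1.48633182 -0.27985901  0.69270161] [[0.267, 0.526, -0.807], [0.964, -0.127, 0.235], [0.021, -0.841, -0.541]] [[543.3, 0.0, 313.8], [0.0, 543.3, 244.3], [0.0, 0.0, 1.0]]
gauge63_center [([356.5, 232.6], 0.76)]
gauge50_center [([419.8, 216.8], 0.54)]
gauge40_center [([249.6, 238.1], 0.74)]
gauge27_center [([156.5, 255.2], 0.58), ([174.9, 352.6], 0.2)]
deck [([316.1, 269.9], 0.86)]
pump [([176.4, 350.3], 0.93), ([393.1, 224.6], 0.68), ([317.3, 270.0], 0.35)]
tape_roll_center [([392.4, 222.8], 0.72), ([423.4, 216.0], 0.16)]
brass_tee_center [([202.8, 240.2], 0.45)]
sealant_center [([422.8, 217.8], 0.74), ([301.4, 230.7], 0.63), ([394.1, 221.2], 0.31)]
top [ 0.39500921 -0.02067517  0.88100759] [[0.004, -0.984, 0.178], [-1.0, -0.001, 0.021], [-0.02, -0.179, -0.984]] [[447.9, 0.0, 320.9], [0.0, 447.9, 235.7], [0.0, 0.0, 1.0]]
gauge63_center [([253.5, 293.0], 0.68)]
gauge50_center [([154.4, 312.1], 0.63)]
gauge40_center [([378.4, 302.2], 0.77)]
gauge27_center [([497.2, 302.1], 0.49), ([472.4, 150.3], 0.38), ([154.1, 311.3], 0.21)]
deck [([328.9, 219.5], 0.59), ([194.9, 311.9], 0.22)]
pump [([473.5, 152.0], 0.85)]
tape_roll_center [([194.2, 312.8], 0.71)]
brass_tee_center [([441.3, 315.2], 0.84)]
sealant_center [([321.3, 294.3], 0.52)]
1.0 [[0.952, 0.307, 0.0], [0.307, -0.952, -0.0], [0.0, 0.0, -1.0]]
```

View pics/top0.png

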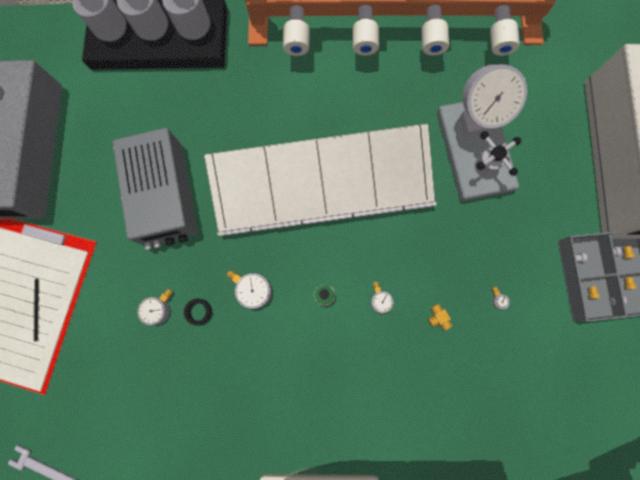

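View pics/scene0.png

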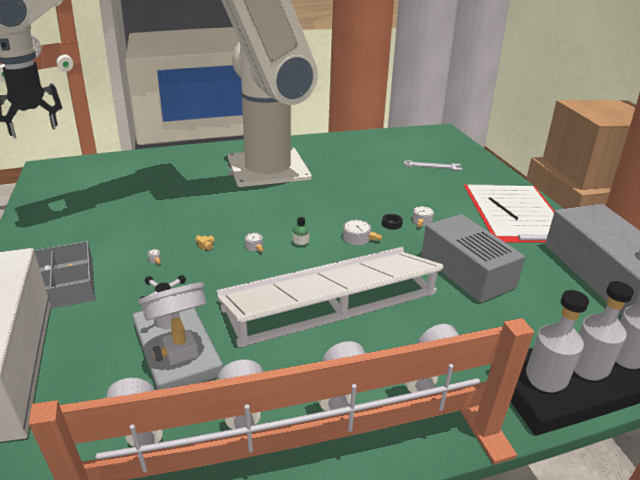

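The top view shows the deck at px (206–435, 125–235) with the pump at its right, which is the -y end. So the largest gauge goes in the y=-150 lane. The gauges are at (153,311), (252,291), (382,301) and (502,301). Next I'll measure them.

```bash
cat > h.py <<'E'
import numpy as np,cv2
from scipy.optimize import least_squares
from scipy.spatial.transform import Rotation as Ro
from station import arm,cams,look_for,place_of
def ray(c,px):
    k=cams.calibration(c) if isinstance(c,str) else c
    u=cv2.undistortPoints(np.array([[px]],float),np.array(k["K"]),np.array(k["D"]))[0,0]
    return np.array(k["origin"]),np.array(k["rotation"])@np.array([u[0],u[1],1])
def onz(c,px,z):
    o,d=ray(c,px); return o+d*(z-o[2])/d[2]
def proj(c,P):
    k=cams.calibration(c) if isinstance(c,str) else c
    R=np.array(k["rotation"]).T; t=-R@np.array(k["origin"])
    return cv2.projectPoints(np.array(P,float).reshape(-1,1,3),cv2.Rodrigues(R)[0],t,np.array(k["K"]),np.array(k["D"]))[0].reshape(-1,2)
def deckR(yaw): return Ro.from_euler('ZY',[yaw,-22],degrees=True).as_matrix()
G={63:(.066,.032,.028,.016),50:(.052,.029,.024,.014),40:(.041,.026,.020,.013),27:(.028,.020,.016,.010)}
E
cat > m.py <<'E'
from h import *
im=cv2.imread("pics/top0.png"); hsv=cv2.cvtColor(im,cv2.COLOR_BGR2HSV)
big=cv2.resize(im,None,fx=3,fy=3,interpolation=cv2.INTER_CUBIC)
# deck: corners clicked, refined by model fit
w=((hsv[...,1]<45)&(hsv[...,2]>150)).astype(np.uint8); w[:110]=0;w[245:]=0;w[:,:196]=0;w[:,437:]=0
n,l,s,c=cv2.connectedComponentsWithStats(w); j=1+np.argmax(s[1:,4]); print("deck blob",s[j])
cnt=max(cv2.findContours(cv2.morphologyEx((l==j).astype(np.uint8),cv2.MORPH_CLOSE,np.ones((5,5))),0,1)[0],key=cv2.contourArea)
hull=cv2.convexHull(cnt)[:,0].astype(float)
q=cv2.approxPolyN(cnt,4)[0].astype(float); print("quad",q.tolist())
M=np.array([[.15,.215,0],[.15,-.215,0]])
up=q[np.argsort(q[:,1]-0.13*(320-q[:,0]))[:2]]; up=up[np.argsort(up[:,0])]
lo=q[np.argsort(q[:,1]-0.13*(320-q[:,0]))[2:]]; lo=lo[np.argsort(lo[:,0])]
L=np.array([[-.004,.215,.0],[-.004,-.215,.0]])
f=lambda p:(proj("top",(deckR(p[2])@np.vstack([M,L]).T).T+[p[0],p[1],.022])-np.vstack([up,lo])).ravel()
r=least_squares(f,[.45,0,-5]); print("deck",r.x,"res",np.round(r.fun,1))
print("net origin top",onz("top",[328.9,219.5],.022),"scene",onz("scene",[316.1,269.9],.022))
def deckpts(p,P): return (deckR(p[2])@np.array(P).T).T+[p[0],p[1],.022]
for y in [-.2,-.1,0,.1,.2]:
    a,b=proj("top",deckpts(r.x,[[0,y,0],[.15,y,0]])); cv2.line(big,*[tuple(int(v) for v in 3*x+1) for x in (a,b)],(0,0,255),1)
a,b=proj("top",deckpts(r.x,[[0,-.215,0],[0,.215,0]])); cv2.line(big,*[tuple(int(v) for v in 3*x+1) for x in (a,b)],(255,0,0),1)
C={63:((253.5,293),(356.5,232.6)),50:((154.4,312.1),(419.8,216.8)),40:((378.4,302.2),(249.6,238.1)),27:((497.2,302.1),(156.5,255.2))}
C0={63:(252,291),50:(153,311),40:(382,301),27:(502,301)}
br=((hsv[...,0]>12)&(hsv[...,0]<28)&(hsv[...,1]>140)&(hsv[...,2]>110)).astype(np.uint8)
gr=((hsv[...,1]<60)&(hsv[...,2]>140)).astype(np.uint8)
res={}
for g,(D,H,S,zc) in G.items():
    cx,cy=C0[g]; yy,xx=np.mgrid[:480,:640]; near=(xx-cx)**2+(yy-cy)**2<(D/2+S+.012)**2*250000*(1.0)
    ys,xs=np.nonzero(gr&near); b=np.nonzero(br&near)
    (ex,ey),rad=cv2.minEnclosingCircle(np.stack([xs,ys],1).astype(np.float32))
    wc=onz("top",[xs.mean(),ys.mean()],H-.003); ws=onz("top",[b[1].mean(),b[0].mean()],zc)
    h=np.degrees(np.arctan2(*(ws-wc)[[1,0]]))
    print(g,"centre",np.round(wc,4),"net",np.round(onz("top",C[g][0],zc),4),"netscene",np.round(onz("scene",C[g][1],zc),4),"heading",round(h,1),"npx",len(xs),len(b[0]),"diam",2*np.sqrt(len(xs)/np.pi)*.0019,"stemdist",np.hypot(*(ws-wc)[:2]))
    res[g]=(wc[0],wc[1],h)
    e=np.array([np.cos(np.radians(h)),np.sin(np.radians(h)),0]); c0=np.array([wc[0],wc[1],H])
    ci=[c0+D/2*np.array([np.cos(t),np.sin(t),0]) for t in np.linspace(0,6.28,40)]
    cv2.polylines(big,[(3*proj("top",ci)+1).astype(int)],True,(0,0,255),1)
    a,b=proj("top",[c0+[0,0,zc-H],c0+[0,0,zc-H]+e*(D/2+S)]); cv2.line(big,*[tuple(int(v) for v in 3*x+1) for x in (a,b)],(255,0,0),1)
np.save("deck.npy",r.x)
cv2.imwrite("pics/dk.png",big[330:740,560:1340]); 
cv2.imwrite("pics/ga.png",np.vstack([np.hstack([cv2.resize(big[3*y-90:3*y+90,3*x-90:3*x+90],(300,300)) for x,y in [C0[a],C0[b]]]) for a,b in [(63,50),(40,27)]]))
E
python3 m.py
```

```text
deck blob [  204   124   232   111 17850]
quad [[435.0, 205.0], [218.0, 235.0], [203.0, 154.0], [427.0, 123.0]]
deck [ 0.58867657 -0.01222504  8.12696088] res [ 0.6  1.2  0.2  1.3  0.  -1.1 -0.8 -1.3]
net origin top [ 0.58312069 -0.01792884  0.022     ] scene [ 0.5833363  -0.01023512  0.022     ]
63 centre [0.4437 0.1283 0.029 ] net [0.4396 0.1272 0.016 ] netscene [0.4504 0.1276 0.016 ] heading 54.2 npx 938 81 diam 0.06566139110307756 stemdist 0.04802674614403658
50 centre [0.4048 0.3225 0.026 ] net [0.4018 0.3194 0.014 ] netscene [0.412 0.312 0.014] heading -38.3 npx 569 76 diam 0.05114047923558255 stemdist 0.0369264109378445
40 centre [ 0.4238 -0.1187  0.023 ] net [ 0.423  -0.1129  0.013 ] netscene [ 0.4104 -0.1237  0.013 ] heading 17.5 npx 356 44 diam 0.040451409534302284 stemdist 0.030090213386938302
27 centre [ 0.4252 -0.3485  0.017 ] net [ 0.4235 -0.3416  0.01  ] netscene [ 0.4277 -0.3399  0.01  ] heading 24.8 npx 143 34 diam 0.02563755936470227 stemdist 0.021859496080632358
```

View pics/dk.png

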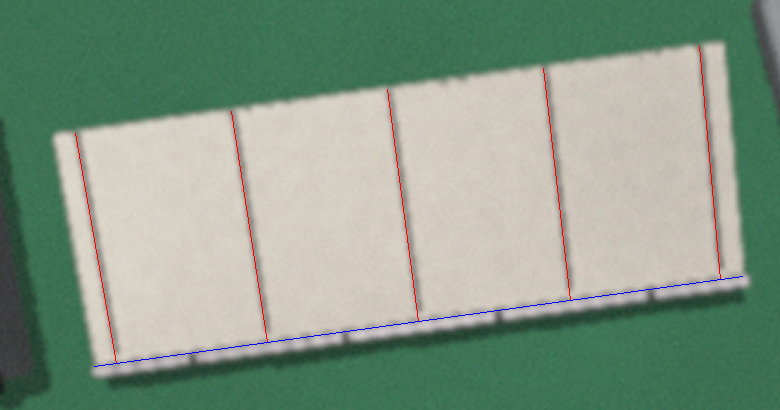

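View pics/ga.png

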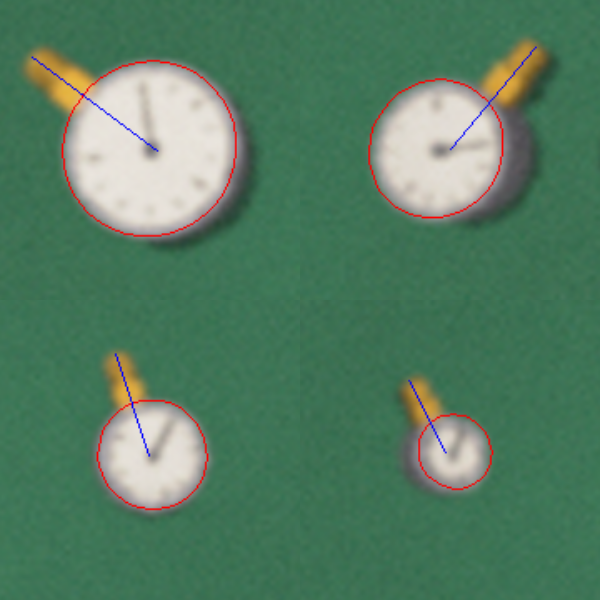

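The overlays agree with the picture to about 1 px: deck yaw is 8.1°, the lane lines match, and the gauge circles and stems fit. I'll start with the 63 mm gauge and check contact on the way down.

```bash
cat >> h.py <<'E'
try: DK=np.load("deck.npy")
except Exception: DK=None
P={63:(.4437,.1283,52.8),50:(.4048,.3225,-37.3),40:(.4238,-.1187,17.5),27:(.4252,-.3485,25.5)}
LANE={63:-.15,50:-.05,40:.05,27:.15}
SW={63:.0066,50:.0034,40:.0016,27:0.}
def pickR(h,s):
    e=s*np.array([np.cos(np.radians(h)),np.sin(np.radians(h)),0]); z=np.array([0,0,-1.]); return np.stack([e,np.cross(z,e),z],1)
def placeR(s):
    R=deckR(DK[2]); x=s*R[:,0]; z=-R[:,2]; return np.stack([x,np.cross(z,x),z],1)
def dpt(p): return deckR(DK[2])@np.array(p)+[DK[0],DK[1],.022]
def run(g,tip=.004,off=.0,openw=None):
    D,H,S,zc=G[g]; x,y,h=P[g]; openw=openw or min(.085,D+.022)
    L=.173-SW[g]+off; q0=np.array(arm.current_joint_pos())
    best=None
    for s in (1,-1):
        dz=L-tip  # tcp above case bottom = L+tip
        a=arm.ik([x,y,L+tip+.06],pickR(h,s)); cx=D/2+.010
        b=arm.ik(dpt([cx,LANE[g],L+tip+.05]),placeR(s))
        print("s",s,None if a is None else np.round(a),None if b is None else np.round(b))
        if a is not None and b is not None:
            c=max(abs(a[5]),abs(b[5]))
            if best is None or c<best[0]: best=(c,s)
    s=best[1]
    arm.move_gripper(openw,40)
    arm.goto([x,y,L+tip+.06],pickR(h,s))
    hit=arm.move_l([x,y,L+tip],feed=.06,f_stop=10)
    print("descent hit",hit,np.round(arm.current_tool_pos(),4),"want",round(L+tip,4))
    if hit: return
    arm.move_gripper(max(D-.01,0),40)
    print("w",arm.current_gripper_width(),"f",arm.current_gripper_force(),np.round(arm.current_contact_force(),1))
    arm.move_l([x,y,L+tip+.12],feed=.2)
    w=arm.current_gripper_width(); print("lifted w",w)
    if w<D-.006: return
    arm.goto(dpt([cx,LANE[g],L+tip+.05]),placeR(s))
    arm.move_l(dpt([cx,LANE[g],L+tip+.012]),feed=.12)
    hit=arm.move_l(dpt([cx,LANE[g],L+tip-.005]),feed=.025,f_stop=5)
    p=np.array(arm.current_tool_pos()); print("placed hit",hit,"above nominal mm",1e3*(p-dpt([cx,LANE[g],L+tip]))@deckR(DK[2])[:,2],np.round(arm.current_contact_force(),1))
    arm.move_gripper(min(.085,D+.014)); arm.pause(.6)
    arm.move_l(dpt([cx,LANE[g],L+tip+.07]),feed=.15)
    print("t",arm.current_t())
E
python3 - <<'E'
from h import *
run(63)
cv2.imwrite("pics/a63.png",cams.camera("top")[100:260,190:530].repeat(2,0).repeat(2,1))
E
```

```text
s 1 [ 15.  28. 119.  -0.  33.  52.] [-20.  33. 108.  28.  22.  37.]
s -1 [  15.   28.  119.   -0.   33. -128.] [ -20.   33.  108.   28.   22. -143.]
descent hit False [0.4439 0.1283 0.1707] want 0.1704
w 0.06503450459925636 f 42.9901921749115 [-1.2 -0.1  6.4]
lifted w 0.06485343696830585
placed hit True above nominal mm -0.16694527032399906 [-1.4 -0.5  5.8]
t 10.0083
```

View pics/a63.png

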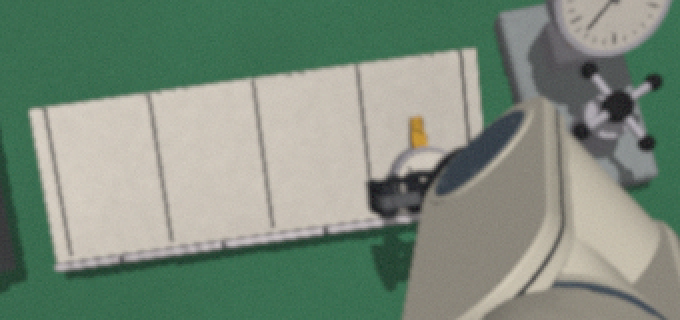

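The 63 lies in the right-hand lane at about (420,165) in the crop, stem up the slope. I'll do the other three.

```bash
python3 - <<'E'
from h import *
for g in (50,40,27): 
    print(g); t=run(g)
    if np.array(arm.current_gripper_width())<G[g][0]+.005: break
p=np.array(arm.current_tool_pos())
arm.move_l(p+[0,0,.05],feed=.2)
arm.goto([.192,-.595,.405],[[0.952,0.307,0],[0.307,-0.952,0],[0,0,-1]])
im=cams.camera("top"); cv2.imwrite("pics/fin.png",im)
big=cv2.resize(im,None,fx=3,fy=3,interpolation=cv2.INTER_CUBIC)
for g,(D,H,S,zc) in G.items():
    y=LANE[g]; ci=[dpt([D/2+D/2*np.cos(t),y+D/2*np.sin(t),H]) for t in np.linspace(0,6.28,40)]
    cv2.polylines(big,[(3*proj("top",ci)+1).astype(int)],True,(0,0,255),1)
    a,b=proj("top",[dpt([D/2,y,zc]),dpt([D+S,y,zc])]); cv2.line(big,*[tuple(int(v) for v in 3*x+1) for x in (a,b)],(255,0,0),1)
cv2.imwrite("pics/fin3.png",big[330:760,560:1340]); cv2.imwrite("pics/fins.png",cams.camera("scene"))
print(arm.current_t())
E
```

```text
50
s 1 None [-10.  30. 114.  25.  16.  49.]
s -1 [ 37.  31. 112.  -0.  37. -15.] [ -10.   30.  114.   25.   16. -131.]
descent hit False [0.4049 0.3226 0.1739] want 0.1736
w 0.0507779929820363 f 41.15108013153076 [-0.6 -0.7  6.1]
lifted w 0.05088281427212702
placed hit True above nominal mm -0.34541441173561327 [-1.2 -0.8  3.1]
t 18.6917
40
s 1 [-17.  26. 122.  -0.  32.  55.] [  1.  29. 117.  12.  12.  72.]
s -1 [ -17.   26.  122.   -0.   32. -125.] [   1.   29.  117.   12.   12. -108.]
descent hit False [ 0.4239 -0.1187  0.1757] want 0.1754
w 0.039886310445577916 f 39.62434709072113 [-1.1  0.9  4.3]
lifted w 0.03963199056684327
placed hit True above nominal mm -0.21463700050666676 [-1.6 -0.8  5.3]
t 27.25
27
s 1 [-41.  32. 108.  -0.  39.  24.] [ 13.  29. 118. -10.  12. 104.]
s -1 None [ 13.  29. 118. -10.  12. -76.]
descent hit False [ 0.4253 -0.3486  0.1773] want 0.177
w 0.026151098732673454 f 39.26003336906433 [-0.7 -0.4  5.8]
lifted w 0.026293987340364207
placed hit True above nominal mm -0.18959506509241866 [-1.5 -1.3  4.7]
t 35.5833
38.9667
```

View pics/fin3.png

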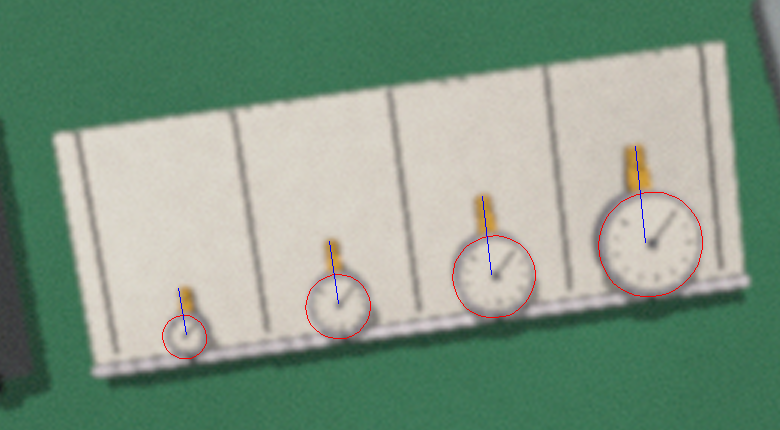

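View pics/fin.png

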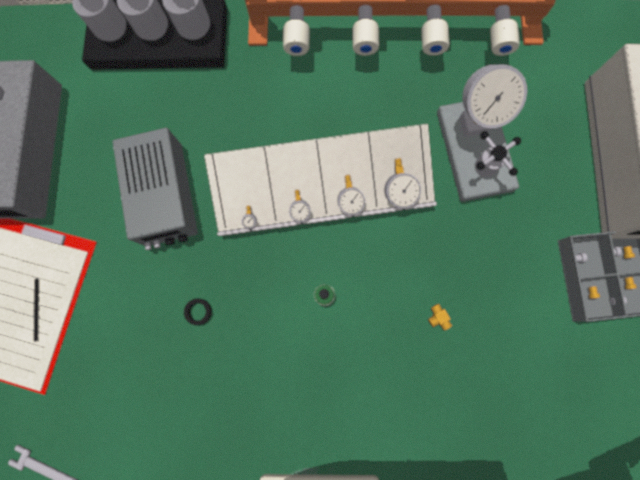

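View pics/fins.png

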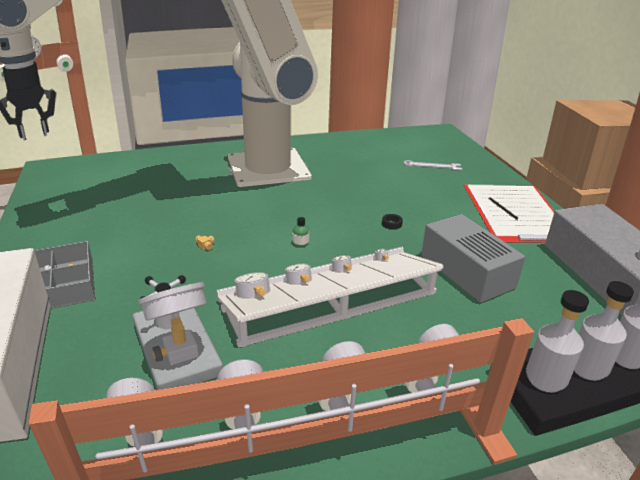

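All four gauges sit on their predicted at-the-stop outlines. In the crop the 27 is at (187,333), the 40 at (340,305), the 50 at (495,275) and the 63 at (651,243), all with stems up the slope. The tape roll, tee and bottle are at the same pixels as before.

```bash
python3 -c "
from station import arm
print(arm.hand_in())"
```

```text
the job is handed in; nothing more can be done
None
```

I've handed the job in: the four gauges lie in their lanes, largest next to the pump, dials up, stems up the slope and cases against the stop, and the tape roll, brass tee and sealant bottle are where they were; the robot took about 39 s.

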